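# Move the child-safe cap to the new plant-feed bottle

## Task

The brown plant-feed bottle is empty. First lift the loose orange dust cover off the new green bottle and set it knob up in the blue saucer; then press and twist the white child-safe cap off the brown bottle and lock it on the green one, pressing down and turning clockwise until its lugs have caught and it stays down by itself. Leave the other things on the desk where they are.

Things in the scene. Friction and masses are not known exactly. Their poses are not given: they have to be found in the camera images.
- old_bottle: Empty brown bottle in a round marble foot (96 mm across, 22 mm high), fixed. Origin: centre of the foot's underside, on the desk; z up; x points to a yellow mark. Body 70 mm across; cream collar 74 mm across, its top at 100 mm; above it the neck, 35 mm across, solid rim at 127 mm. The cap starts locked on it, blue bars at the red marks (underside 110 mm, top 138 mm high).
- old_bottle_gap (a point): Mouth of one of three gaps between the neck's ledges, at a yellow mark on the collar: 21.5 mm out on the bottle's x axis, 118 mm up. Gaps are 66 degrees wide, centred at 0, 120, -120 degrees about z; only there can the cap's lugs pass up or down. To unlock: press the cap down 6 mm, turn it 60 degrees anticlockwise seen from above (bars to yellow marks) while pressed, lift straight up.
- old_bottle_lock (a point): Middle of a locked lug place, at a red mark: -60 degrees about z from the bottle's x axis (others at 60 and 180), 21.5 mm out, 114 mm up, under a ledge 54 degrees long (underside 116, top 120 mm up, out to 22.5 mm radius). Seen from above, the ledge's anticlockwise end has a catch tooth hanging 4.5 mm (to 111.5 mm), its clockwise end a full stop: the lug has about 5 degrees of play each way.
- old_bottle_pad (a joint): Black spring pad (22 mm across) in the brown bottle's neck, 900 N/m: travel in m, growing downward, 0 as the locked cap holds it (about 3 N). Pressing the cap 4.5 mm below its locked height (7 N) clears the teeth, 6 mm takes 8.5 N; it bottoms on the rim at 7 mm. Unpressed, its top is 137.5 mm above the desk.
- new_bottle: Full green bottle in a marble foot, fixed; neck, collar, yellow and red marks, ledges and sizes as on the brown one. Origin: centre of the foot's underside, on the desk; z up; x points to a yellow mark. The orange dust cover lies loosely on its neck. Lowered on at the yellow marks, the cap meets the spring pad when its underside is 113.5 mm up.
- new_bottle_gap (a point): As on the brown bottle: mouth of a gap at a yellow mark, on the green bottle's x axis, 21.5 mm out, 118 mm up; the others at 120 and -120 degrees. To lock: lower the cap with its bars at the yellow marks, press until its underside is 104 mm above the desk (8.5 N), turn 60 degrees clockwise seen from above (bars to red marks), let go: it rises to 110 mm.
- new_bottle_lock (a point): As on the brown bottle: middle of a locked lug place, at a red mark, -60 degrees about z from the green bottle's x axis, 21.5 mm from its axis, 114 mm above the desk; the others at 120 degree spacing.
- new_bottle_pad (a joint): The same black spring pad in the green bottle's neck, 900 N/m: travel in m, growing downward, 0 when free (top 137.5 mm above the desk), 0.0035 under a locked cap, 0.0095 with the cap pressed 6 mm below that.
- cap: White child-safe cap, loose, about 30 g: 54 mm across, 28 mm tall, skirt 3 mm thick, closed top 4 mm thick. Origin: centre of its open underside; z up to the closed top. Three lugs inside (8.4 mm wide, 2 to 6 mm above the underside, in to 19 mm radius) at 0, 120, -120 degrees about z from its x axis, each shown by a blue bar on top and side. All alike: any lug may go in any gap.
- cap_lug0 (a point): Middle of the cap's lug on its x axis, 21.5 mm out, 4 mm above the underside.
- cap_lug1 (a point): The same for the lug at 120 degrees.
- cap_lug2 (a point): The same for the lug at -120 degrees.
- cover: Orange dust cover, loose, 30 g: a round cover 52 mm across and 14 mm tall, open below, with a round knob 18 mm across and 22 mm tall on its top (36 mm in all). Origin: centre of its open underside, z up. It just lies on the green bottle's spring pad, knob up: underside about 127 mm and top of the knob about 163 mm above the desk; lift it straight up by the knob.
- saucer: Blue saucer, fixed on the desk: inner floor 5 mm above the desk and about 106 mm across, rim 130 mm across and 13 mm high. Origin: centre of its underside.
- flask: Bystander: tall black flask with steel cap, 70 mm across, 259 mm tall, standing at the back; origin at the centre of its base. Leave it alone.
- succulent: Bystander: terracotta pot with a succulent, 68 mm across, about 80 mm tall with leaves; origin at the base centre.
- seedling: Bystander: terracotta pot with a green seedling, 68 mm across, about 80 mm tall with leaves; origin at the base centre.
- jar: Bystander: amber glass jar with steel lid, 64 mm across, 85 mm tall; origin at the base centre.
- mug: Bystander: white mug, 76 mm across, 85 mm tall, with a handle at its own +y side; origin at the base centre.
- mister: Bystander: grey bottle with black cap and paper label, 60 mm across, 150 mm tall (no marble foot, no cream collar); origin at the base centre.
- brush: Bystander: small brush 150 mm long lying on the desk; origin at its middle underneath.
Not all that is in view belongs to the job. There is more than one size of the cover; the job needs the smallest.

How it is judged (in metres and radians):
On the way, in this order (a step that is already met when the one before it is completed fails the run):
1. the dust cover lies knob up in the saucer and the fingers have let go of it (horizontal distance between cover and saucer below 0.035 m and z of cover in the frame of saucer below 0.012 m and angle between cover's own z axis and vertical below 0.2 rad and contact force between the fingers and cover below 0.1 N and linear speed of cover below 0.05 m/s), for 0.2 s.
2. the cap has been unlocked and lifted clear of the brown bottle (z of cap in the frame of old_bottle above 0.13 m), for 0.1 s.
At the end, for the whole second after the job is handed in: The white cap sits locked on the green bottle, at rest: a lug within 5 mm of the locked place under the ledge, cap upright within 0.08 rad; the orange cover lies at rest in the saucer, its centre within 35 mm of the saucer's centre, knob up within 0.2 rad; nothing held (distance between any of cap_lug0, cap_lug1, cap_lug2 and new_bottle_lock below 0.005 m and angle between cap's own z axis and vertical below 0.08 rad and linear speed of each of cap, cover below 0.02 m/s and horizontal distance between cover and saucer below 0.035 m and z of cover in the frame of saucer below 0.012 m and angle between cover's own z axis and vertical below 0.2 rad); the robot touches nothing.
It fails at once if the tall flask is pushed more than 30 mm or tipped over 20 degrees (distance of flask from where it was at the start of the episode above 0.03 m or angle between flask's own z axis and vertical above 0.35 rad).
It fails at once if any other bystander (pots, jar, mug, grey bottle, brush) is pushed more than 30 mm or, but for the brush, tipped over 20 degrees (distance of any of succulent, seedling, jar, mug, mister, brush from where it was at the start of the episode above 0.03 m or angle between any of succulent, seedling, jar, mug, mister's own z axis and vertical above 0.35 rad).
It also fails if it takes over 61 s, if anything falls off the work surface, if the arm or the gripper's body presses on something with over 40 N, if the wrist force passes 120 N, or if a joint passes its speed limit or range.

## Robot

A 7-joint arm with a two-finger parallel gripper is mounted at the origin on the work surface. World frame = base frame: x ahead of the robot, y to its left, z up, the work surface at z = 0. Lengths are in mm, angles in degrees, forces in N, time in s.
With the tool pointing down it reaches from about 425 to 925 mm from the base axis. Payload 6.8 kg.
Tool frame: the origin (TCP) lies at the very end of the fingers, on their centre line; the grasp point (between the pads) lies 19 mm behind it (bot.grip_depth is the distance from the TCP to the grasp point, in mm); z points along the fingers, y is the line along which they close (so a half turn about z gives the same grasp; the last joint's range is limited). The gripper opens to 85 mm and grips with 20 to 120 N. Pads are 22 mm wide; open, the fingers measure 114 mm over their backs; the gripper's body (76 mm by 85 mm) begins 54 mm behind the grasp point. The pads swing forward as they close: fully open they stand 13 mm farther back than shut.
Start: joints at [-76.209, 27.33, 1.283, 89.118, -0.659, 63.558, -4.761], TCP at [230.692, 634.372, 231.308] pointing down, gripper open.
Joint ranges: [-169.35, 169.35], [-19.33, 120.38], [-80.79, 83.38], [13.8, 139.57], [-78.32, 258.32], [9.67, 109.79], [-169.56, 169.56]. Speed limits (degrees/s): [136.94, 136.94, 180, 180, 180, 180, 180].

## Interface

Orientations are given as a 3x3 rotation matrix whose columns are the frame's x, y, z axes.
In Python, from bench import bot, cams gives the robot as it stands.
- The arm moves only by the shell command python3 -m creep 'ROWS' [OPENING] [FORCE]. ROWS is text: rows parted by semicolons, each of 4 numbers parted by spaces: the shift along the tool's x, y, z in cm, then the turn about the tool's z in degrees. In form: dx dy dz twist; .... A call has 1 to 12 rows; each row shifts and turns the commanded pose from where the row before left it, along the tool's axes as they then stand; what a row does not reach is not made up. A row lasts 1/12 s, in which the tool goes at most 41.7 mm and 7.16 degrees, less where a joint would pass 70% of its speed; a pose out of reach is approached as far as the arm can. A call with a gripper value outside its range is refused whole. OPENING is the finger opening in cm, from 0 to 8.54, set as the call begins (- or left out, the last holds). The fingers move at their own pace and stop on an object; FORCE is the grip in N (left out, the last holds). Time passes only in rows, so rows that do not move let the fingers close. It gives the time, the measured TCP pose, the force, the opening and the grip force at its end, in the units of the state.
- bot.observe(): the state, without advancing time (a new reading comes with each control period).
- cams.grab_frame(name): name is "scene" or "top" or "wrist"; returns the picture (420x560x3 uint8, blue, green, red); there is no depth.
- cams.camera_params(name): a dict with "K" (3x3 intrinsics, pixels), "T" (4x4, takes a point from camera to world coordinates); the wrist camera has in their place "mount" (4x4, takes a point from camera to tool coordinates, whose origin is the TCP and whose axes are the flange's). Camera axes: x right, y down, z forward; pixel columns grow to the right and rows downward; lengths in mm; the calibration is good to about 2 mm. A picture is of the moment at which its call begins: read the wrist's pose just before it. camera_params takes no time and is no camera call.
- bot.finish_job(): hands the job in; it is judged then, once.
The state is a dict: "time_s": time; "joint_pos": joint angles; "qd": joint speeds; "effort": joint torques, N m; "tcp_pos": TCP position; "tcp_rot": TCP orientation; "ft_force": force on the tool from outside, world axes, zero at the start; "torque": the same for the moment, N m; "grip_width": finger opening in mm; "grip_force": force on a finger pad.
Only numpy, scipy, OpenCV 4.12 (cv2) and the standard library are available. Lean on these libraries where they do the work, as an engineer would, in place of code of your own. Each camera call takes 0.05 s, during which the arm holds its last target. There are 200 camera calls.

## Working session

There is one attempt and no reset: what is moved stays moved. The work goes in short steps, Python scripts to look and compute and a shell command to move; the robot and the scene stay as the last step left them, time stands still between calls to the robot, and variables do not carry over. Pictures are saved under pics/ and viewed, at most 10 in all, crops included, and the job is handed in when it is done.

```bash
mkdir -p pics; ls
python3 - <<'E'
from bench import bot,cams
import cv2,numpy as np
s=bot.observe();print(s)
for n in("top","scene"):
    f=cams.grab_frame(n);cv2.imwrite(f"pics/{n}0.png",f)
    p=cams.camera_params(n);print(n,p)
print(cams.camera_params("wrist"))
E
```

```text
pics
{'time_s': 0.0, 'joint_pos': array([-76.20762328,  27.37627455,   1.27725729,  89.17826613,
        -0.65705137,  63.55970024,  -4.76079565]), 'qd': array([ 0.05299119, -0.05546438, -0.01275615,  0.02490516, -0.04242382,
       -0.05133377, -0.01538078]), 'effort': array([-1.85163117e-03, -5.96444213e+01,  1.60719831e+00, -2.81203634e+01,
        1.24243877e-02,  9.26003850e-03, -8.70439806e-06]), 'tcp_pos': array([230.49884694, 633.78254442, 230.31955329]), 'tcp_rot': array([[-9.39805467e-01,  3.41709578e-01, -4.98144236e-04],
       [ 3.41709910e-01,  9.39803758e-01, -1.79847655e-03],
       [-1.46398840e-04, -1.86043892e-03, -9.99998259e-01]]), 'ft_force': array([ 0.41400227, -0.04694705, -0.1826647 ]), 'torque': array([-0.03693333,  0.00146546,  0.02027096]), 'grip_force': 0.0, 'grip_width': 85.36881902745148}
top {'K': array([[494.76158461,   0.        , 276.05919763],
       [  0.        , 494.76158461, 205.64580753],
       [  0.        ,   0.        ,   1.        ]]), 'T': array([[ 1.45078710e-02, -9.94834316e-01,  1.00469920e-01,
         4.00769362e+02],
       [-9.996
[... 568 characters left out ...]
6.67949964e+02],
       [-1.78759853e-03, -7.88484135e-01, -6.15052496e-01,
         7.30986055e+02],
       [ 0.00000000e+00,  0.00000000e+00,  0.00000000e+00,
         1.00000000e+00]])}
{'K': array([[377.89349677,   0.        , 283.98532312],
       [  0.        , 377.89349677, 212.80479262],
       [  0.        ,   0.        ,   1.        ]]), 'mount': array([[-2.35809368e-04, -9.52512599e-01, -3.04499084e-01,
         7.84959506e+01],
       [ 9.99999931e-01, -1.37150104e-04, -3.45393977e-04,
         1.63391302e-01],
       [ 2.87230034e-04, -3.04499145e-01,  9.52512566e-01,
        -1.42328405e+02],
       [ 0.00000000e+00,  0.00000000e+00,  0.00000000e+00,
         1.00000000e+00]])}
```

View pics/top0.png

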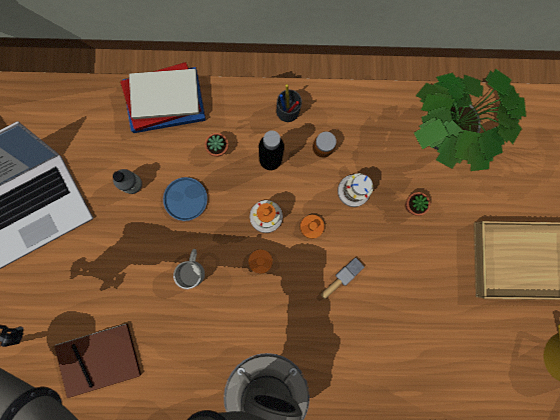

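View pics/scene0.png

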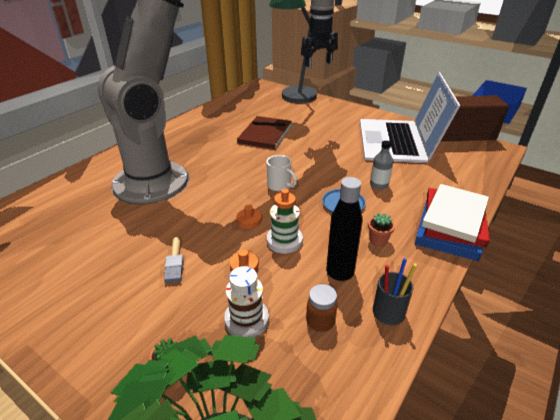

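Top view: brown bottle with cap at about (356,189), green bottle with cover (266,214), saucer (186,199), flask (271,150). Other, larger orange covers lie at (312,226) and (260,262).

```bash
cat > h.py <<'E'
import cv2,numpy as np
from bench import bot,cams
def ray(px,z,K,T):
    d=T[:3,:3]@np.linalg.inv(K)@np.array([px[0],px[1],1.]);o=T[:3,3]
    return (o+d*(z-o[2])/d[2])
def cam(n):
    p=cams.camera_params(n)
    if n!="wrist":return p["K"],p["T"]
    s=bot.observe();T=np.eye(4);T[:3,:3]=s["tcp_rot"];T[:3,3]=s["tcp_pos"]
    return p["K"],T@p["mount"]
def mask(f,lo,hi):return cv2.inRange(cv2.cvtColor(f,cv2.COLOR_BGR2HSV),lo,hi)
def blobs(m,amin=8):
    n,l,st,c=cv2.connectedComponentsWithStats(m)
    return [(c[i].round(1),st[i].tolist()) for i in range(1,n) if st[i][4]>=amin]
E
python3 - <<'E'
from h import *
for n in("top","scene"):
    f=cv2.imread(f"pics/{n}0.png");K,T=cam(n)
    print(n,"orange");o=blobs(mask(f,(5,200,120),(14,255,255)),40)
    for b in o:
        if b[1][4]<2000: print(b,ray(b[0],163,K,T).round(),ray(b[0],137,K,T).round())
    print("blue")
    for b in blobs(mask(f,(100,120,60),(120,255,255)),4):
        print(b,ray(b[0],13,K,T).round(),ray(b[0],138,K,T).round())
f=cv2.imread("pics/top0.png");s=cv2.imread("pics/scene0.png")
a=cv2.resize(f[170:240,230:390],None,fx=5,fy=5,interpolation=cv2.INTER_CUBIC)[:300]
a=cv2.resize(f[165:240,235:385],(800,400),interpolation=cv2.INTER_CUBIC)
cv2.imwrite("pics/c1.png",a)
E
```

```text
top orange
(array([265.4, 212.7]), [257, 204, 18, 18, 196]) [513.  12. 163.] [515.  12. 137.]
(array([311.7, 226.1]), [301, 215, 23, 24, 336]) [ 479. -110.  163.] [ 481. -112.  137.]
blue
(array([193.7,  67.6]), [192, 67, 4, 2, 7]) [961. 236.  13.] [913. 216. 138.]
(array([186.8, 113.9]), [149, 79, 56, 49, 284]) [818. 252.  13.] [782. 231. 138.]
(array([281.4,  99.1]), [279, 94, 5, 12, 27]) [869. -30.  13.] [829. -26. 138.]
(array([130.6, 123.1]), [128, 111, 7, 21, 38]) [786. 417.  13.] [753. 382. 138.]
(array([365.1, 178.2]), [364, 176, 3, 5, 9]) [ 633. -282.   13.] [ 613. -257.  138.]
(array([185. , 198.5]), [164, 178, 42, 42, 1341]) [564. 249.  13.] [550. 228. 138.]
(array([354.2, 184.7]), [351, 184, 7, 3, 12]) [ 613. -250.   13.] [ 595. -227.  138.]
(array([365.9, 190. ]), [365, 188, 3, 5, 8]) [ 598. -284.   13.] [ 581. -259.  138.]
scene orange
(array([245.4, 216.7]), [238, 207, 16, 19, 96]) [ 503. -121.  163.] [481. -96. 137.]
blue
(array([503.4,  95.3]), [473, 81, 53, 42, 870]) [ 765. 1383.   13.] [ 804. 1026.  138.]
(array([331.1, 199.6]), [323, 190, 17, 22, 166]) [532. 234.  13.] [611.  77. 138.]
(array([361. , 202.6]), [358, 196, 7, 14, 50]) [611. 272.  13.] [677. 108. 138.]
(array([447.1, 244.6]), [415, 205, 67, 56, 849]) [877. 233.  13.] [896.  76. 138.]
(array([398.7, 278.9]), [393, 259, 13, 37, 137]) [822.  46.  13.] [851. -78. 138.]
(array([233., 275.]), [231, 275, 5, 1, 5]) [ 494. -169.   13.] [ 580. -256.  138.]
(array([246.8, 281.8]), [246, 280, 3, 4, 5]) [ 535. -168.   13.] [ 613. -255.  138.]
(array([248.5, 289.5]), [248, 286, 2, 8, 16]) [ 553. -184.   13.] [ 628. -268.  138.]
```

View pics/c1.png

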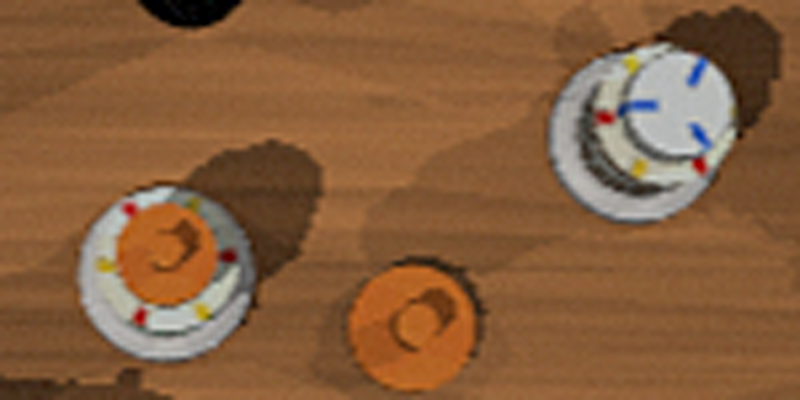

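Crop: green collar marks around (165,260) with the small cover on top, brown with white cap at (680,105), bars at the red marks; the larger cover lies between them.

```bash
cat >> h.py <<'E'
def to(target,yaw=None):
    s=bot.observe();R=s["tcp_rot"];d=R.T@(np.array(target)-s["tcp_pos"])
    y=np.degrees(np.arctan2(R[1,0],R[0,0]))
    print("tool shift cm",(d/10).round(2),"yaw of x",y.round(1), "" if yaw is None else f"twist {(y-yaw+180)%360-180:.1f}")
E
python3 - <<'E'
from h import *
f=cv2.imread("pics/top0.png");K,T=cam("top")
for nm,m in(("red",mask(f,(0,190,90),(4,255,255))|mask(f,(172,120,90),(180,255,255))),("yel",mask(f,(20,110,120),(32,255,255)))):
    for b in blobs(m[165:240,235:385],2):
        c=b[0]+[235,165];print(nm,c,b[1][4],ray(c,100,K,T).round(1))
# circles of feet at z=22, cap, saucer
g=cv2.cvtColor(f,cv2.COLOR_BGR2HSV)
o=blobs(mask(f,(5,200,120),(14,255,255)),40)
print("green ctr by hand",[ray((235+x/5.333,165+y/5.333),z,K,T).round(1) for x,y,z in((168,255,141),(166,273,22),(680,103,138),(632,138,22))])
print("saucer",ray((186,198.5),8,K,T).round(1))
to((513,12,235))
E
```

```text
red [348.  186.5] 4 [ 595.2 -216.5  100. ]
red [365.7 195.3] 3 [ 571.4 -265.9  100. ]
red [260.8 224. ] 4 [486.7  24.4 100. ]
yel [353.  176.8] 5 [ 622.8 -230.5  100. ]
yel [354.3 196.1] 7 [ 568.6 -234.1  100. ]
yel [271. 203.] 3 [545.3  -2.8 100. ]
yel [254.3 214.6] 7 [512.4  42.8 100. ]
yel [272.5 223. ] 6 [490.   -7.7 100. ]
green ctr by hand [array([514.4,   9.4, 141. ]), array([514.7,   9.9,  22. ]), array([ 596.4, -249.6,  138. ]), array([ 593.6, -245.9,   22. ])]
saucer [564.2 246.6   8. ]
tool shift cm [-47.8  -48.79  -0.37] yaw of x 160.0
```

```bash
python3 -m creep '-2.65 -2.71 0 0;-2.65 -2.71 0 0;-2.65 -2.71 0 0;-2.65 -2.71 0 0;-2.65 -2.71 0 0;-2.65 -2.71 0 0;-2.65 -2.71 0 0;-2.65 -2.71 0 0;-2.65 -2.71 0 0' 5 30
python3 -m creep '-2.65 -2.71 0 0;-2.65 -2.71 0 0;-2.65 -2.71 0 0;-2.65 -2.71 0 0;-2.65 -2.71 0 0;-2.65 -2.71 0 0;-2.65 -2.71 0 0;-2.65 -2.71 0 0;-2.65 -2.71 0 0;0 0 0 0;0 0 0 0'
python3 - <<'E'
from h import *
print(bot.observe()["joint_pos"].round(1))
K,T=cam("wrist");f=cams.grab_frame("wrist");cv2.imwrite("pics/w1.png",f);np.save("w1.npy",T)
for p in((515,10.5,163),(515,10.5,100)):
    q=K@(np.linalg.inv(T)@np.array([*p,1]))[:3];print(p,(q/q[2])[:2].round())
to((515,10.5,145))
E
```

```text
time_s: 0.85
tcp_pos: [371.7, 321.6, 231.1]
tcp_rot: [[-0.94, 0.342, -0.0], [0.342, 0.94, -0.0], [0.0, -0.0, -1.0]]
ft_force: [1.0, 0.2, 0.3]
grip_width: 50.1
grip_force: 0.0
time_s: 1.77
tcp_pos: [512.5, 10.4, 231.0]
tcp_rot: [[-0.938, 0.347, -0.0], [0.347, 0.938, -0.001], [0.0, -0.001, -1.0]]
ft_force: [-0.8, 0.3, -0.5]
grip_width: 50.2
grip_force: 0.0
[-27.3  12.2  22.2 112.3  -5.5  56.5  67.3]
(515, 10.5, 163) [286. 235.]
(515, 10.5, 100) [285. 205.]
tool shift cm [-0.36 -0.07  8.59] yaw of x 159.9
```

View pics/w1.png

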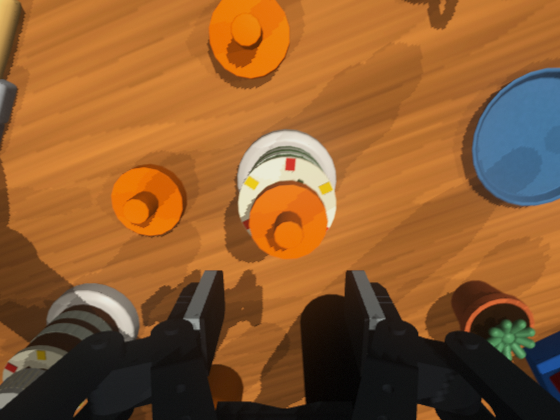

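Wrist view: knob at (288,233), cover centred about (288,220), marks red (290,165), yellow (252,183) and (326,188); it agrees with the prediction within 2 px.

```bash
python3 - <<'E'
from h import *
f=cv2.imread("pics/w1.png");T=np.load("w1.npy");K=cams.camera_params("wrist")["K"]
for nm,m in(("red",mask(f,(0,190,90),(4,255,255))|mask(f,(172,120,90),(180,255,255))),("yel",mask(f,(20,140,120),(32,255,255)))):
    for b in blobs(m[150:260,230:345],8):
        c=b[0]+[230,150];p=ray(c,100,K,T);print(nm,c,b[1][4],p.round(1),np.hypot(*(p[:2]-[515,10.5])).round(1),np.degrees(np.arctan2(p[1]-10.5,p[0]-515)).round(1))
print("knob",ray((288,233),163,K,T).round(1))
m=mask(f,(100,120,60),(120,255,255));m[250:]=0
c=max(cv2.findContours(m,0,2)[0],key=cv2.contourArea);print("saucer bbox",cv2.boundingRect(c))
E
python3 -m creep '-0.25 0.1 2 0;-0.11 0 2 0;0 0 2 0;0 0 1.5 0;0 0 1.0 0;0 0 0.3 0;0 0 0 0'
```

```text
red [289.8 164.2] 79 [487.3  24.1 100. ] 30.8 153.8
yel [251.1 182.6] 100 [490.3  -7.5 100. ] 30.5 -144.0
yel [325.2 187.9] 104 [513.1  42.7 100. ] 32.3 93.3
knob [514.6  12.2 163. ]
saucer bbox (473, 69, 87, 136)
time_s: 2.4
tcp_pos: [515.4, 13.5, 142.8]
tcp_rot: [[-0.94, 0.34, -0.001], [0.34, 0.94, 0.0], [0.001, -0.0, -1.0]]
ft_force: [-0.5, 0.8, -0.6]
grip_width: 49.9
grip_force: 0.0
```

```bash
python3 -m creep '0 0 0 0;0 0 0 0;0 0 0 0;0 0 0 0' 0 30
python3 - <<'E'
from h import *
s=bot.observe();print(s["tcp_pos"],s["grip_width"],s["grip_force"])
E
python3 -m creep '0 0 -1 0;0 0 -1.5 0;0 0 -2 0;0 0 -2 0;0 0 -2 0;0 0 0 0'
python3 - <<'E'
from h import *
f=cams.grab_frame("wrist");cv2.imwrite("pics/w2.png",f)
to((564,246.5,231))
E
```

```text
time_s: 2.73
tcp_pos: [516.5, 12.8, 144.0]
tcp_rot: [[-0.94, 0.342, 0.001], [0.342, 0.94, 0.0], [-0.001, 0.001, -1.0]]
ft_force: [-0.2, 0.5, -0.1]
grip_width: 16.9
grip_force: 29.2
[516.52717992  12.77414415 144.02286335] 16.889947036013844 29.227325320243835
time_s: 3.23
tcp_pos: [518.4, 12.5, 232.9]
tcp_rot: [[-0.94, 0.342, 0.007], [0.342, 0.94, 0.002], [-0.006, 0.004, -1.0]]
ft_force: [0.7, -0.0, -0.7]
grip_width: 16.8
grip_force: 29.3
tool shift cm [ 3.63 23.57  0.05] yaw of x 160.0
```

View pics/w2.png

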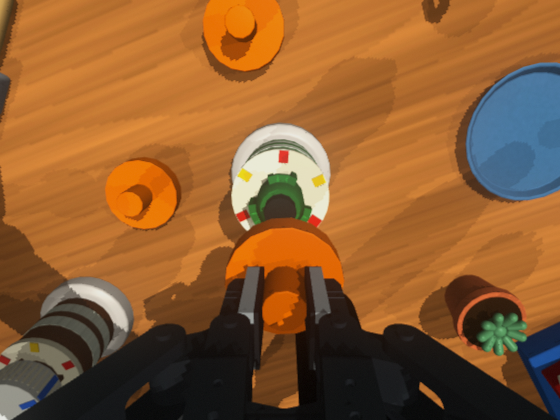

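The cover hangs in the fingers; green neck (280,190) with its gaps is now bare.

```bash
python3 - <<'E'
from h import *
f=cv2.imread("pics/w2.png");K,T=cam("wrist")
P=[]
for nm,m in(("red",mask(f,(0,190,90),(4,255,255))|mask(f,(172,120,90),(180,255,255))),("yel",mask(f,(20,140,120),(32,255,255)))):
    for b in blobs(m[140:235,220:345],8):
        c=b[0]+[220,140];p=ray(c,100,K,T);P.append((nm,b[1][4],p[:2]))
from scipy.optimize import least_squares
X=np.array([p[2] for p in P])
r=least_squares(lambda v:np.hypot(*(X-v[:2]).T)-v[2],[515,11,31]);c=r.x
print("centre",c.round(1))
for n,a,p in P:print(n,a,p.round(1),np.degrees(np.arctan2(*(p-c[:2])[::-1])).round(1))
E
python3 -m creep '0.6 3.9 0 0;0.6 3.9 0 0;0.6 3.9 0 0;0.6 3.9 0 0;0.6 3.9 0 0;0.6 3.9 0 0;0 0 0 0'
python3 -m creep '0 0 3.5 0;0 0 3.5 0;0 0 3.5 0;0 0 3.5 0;0 0 3.5 0;0 0 1.5 0;0 0 0.8 0;0 0 0.3 0;0 0 0 0;0 0 0 0'
```

```text
centre [514.6  10.8  31.6]
red 84 [485.8  24. ] 155.4
red 74 [517.6 -20.8] -84.7
red 77 [540.2  29.4] 36.0
yel 106 [489.   -7.5] -144.5
yel 102 [511.4  42.3] 95.8
time_s: 3.87
tcp_pos: [560.8, 255.2, 227.0]
tcp_rot: [[-0.944, 0.331, -0.001], [0.331, 0.944, 0.004], [0.002, 0.003, -1.0]]
ft_force: [-0.4, 0.3, -0.1]
grip_width: 16.3
grip_force: 29.4
time_s: 4.7
tcp_pos: [563.0, 245.1, 28.5]
tcp_rot: [[-0.94, 0.342, 0.002], [0.342, 0.94, 0.001], [-0.001, 0.001, -1.0]]
ft_force: [0.1, 0.9, -0.4]
grip_width: 16.8
grip_force: 29.4
```

```bash
python3 -m creep '0 0 0.3 0;0 0 0.2 0;0 0 0.1 0;0 0 0 0;0 0 0 0'
python3 -m creep '0 0 0 0;0 0 0 0;0 0 0 0' 5
python3 -m creep '0 0 -1 0;0 0 -2 0;0 0 -3 0;0 0 -3.5 0;0 0 -3.5 0;0 0 -3.5 0;0 0 -3.5 0'
python3 - <<'E'
from h import *
K,T=cam("top");f=cams.grab_frame("top");cv2.imwrite("pics/t2.png",f)
for b in blobs(mask(f,(5,200,120),(14,255,255)),40):
    if b[1][4]<2000:print(b,ray(b[0],22,K,T).round(1))
s=bot.observe();print(s["joint_pos"].round(1));to((595,-248,250))
E
```

```text
time_s: 5.12
tcp_pos: [562.7, 245.2, 22.5]
tcp_rot: [[-0.94, 0.342, 0.001], [0.342, 0.94, 0.001], [-0.001, 0.001, -1.0]]
ft_force: [-1.2, -1.0, 5.9]
grip_width: 16.1
grip_force: 30.1
time_s: 5.37
tcp_pos: [562.1, 244.9, 21.4]
tcp_rot: [[-0.94, 0.342, 0.0], [0.342, 0.94, 0.0], [-0.0, 0.0, -1.0]]
ft_force: [0.5, -1.0, 0.4]
grip_width: 50.1
grip_force: 0.0
time_s: 5.95
tcp_pos: [561.9, 244.5, 223.8]
tcp_rot: [[-0.94, 0.342, 0.0], [0.342, 0.94, 0.0], [-0.0, 0.0, -1.0]]
ft_force: [1.2, 1.3, -1.1]
grip_width: 50.0
grip_force: 0.0
(array([186.1, 201.9]), [178, 195, 17, 13, 104]) [552.6 243.7  22. ]
(array([309.9, 227.5]), [300, 215, 23, 23, 286]) [ 483.7 -118.2   22. ]
(array([260.1, 260.2]), [249, 250, 24, 21, 205]) [386.9  25.2  22. ]
[-42.3  21.9  17.1  98.9  -7.4  59.6  47.2]
tool shift cm [-19.7  -45.38  -2.13] yaw of x 160.0
```

```bash
python3 - <<'E'
from h import *
K,T=cam("top");f=cv2.imread("pics/top0.png")
print("flask top",ray((271,138),259,K,T).round(),"jar",ray((325,144),85,K,T).round())
E
python3 -m creep '1 0 -3 0;1 0 -2 0;0 -3.5 0 0;0 -3.5 0 0;-1 -3.5 0 0;-1 -3.5 0 0;-1 -3.5 0 0;-1 -3.5 0 0'
python3 -m creep '-2 -3.5 0 0;-2 -3.5 0 0;-2 -3.5 0 0;-2 -3.5 0 0;-2 -3.5 0 0;-2 -3.5 0 0;-2 -3.5 0 0;0 0 0 0;0 0 0 0'
python3 - <<'E'
from h import *
to((595,-248,250),100)
E
```

```text
flask top [690.   2. 259.] jar [ 718. -154.   85.]
time_s: 6.67
tcp_pos: [508.5, 38.9, 271.9]
tcp_rot: [[-0.94, 0.342, 0.001], [0.342, 0.94, 0.001], [-0.0, 0.001, -1.0]]
ft_force: [0.0, -0.5, -0.1]
grip_width: 50.2
grip_force: 0.0
time_s: 7.42
tcp_pos: [556.0, -240.9, 271.5]
tcp_rot: [[-0.938, 0.347, -0.0], [0.347, 0.938, -0.001], [-0.0, -0.001, -1.0]]
ft_force: [-0.0, 0.5, 0.0]
grip_width: 49.9
grip_force: 0.0
tool shift cm [-3.9   0.69  2.15] yaw of x 159.7 twist 59.7
```

```bash
python3 -m creep '-2 0.4 1 0;-1.9 0.3 1 0;0 0 0 6.66;0 0 0 6.66;0 0 0 6.66;0 0 0 6.66;0 0 0 6.66;0 0 0 6.66;0 0 0 6.66;0 0 0 6.66;0 0 0 6.66;0 0 0 0' 8.5
python3 -m creep '0 0 0 0;0 0 0 0'
python3 - <<'E'
from h import *
print(bot.observe()["joint_pos"].round(1))
K,T=cam("wrist");f=cams.grab_frame("wrist");cv2.imwrite("pics/w3.png",f);np.save("w3.npy",T)
for nm,m,z in(("red",mask(f,(0,190,90),(4,255,255))|mask(f,(172,120,90),(180,255,255)),100),("yel",mask(f,(20,140,120),(32,255,255)),100),("blue",mask(f,(105,120,60),(125,255,255)),138)):
    for b in blobs(m,12):
        p=ray(b[0],z,K,T)[:2];d=p-[595,-248]
        if np.hypot(*d)<60:print(nm,b[0],b[1],p.round(1),np.hypot(*d).round(1),np.degrees(np.arctan2(*d[::-1])).round(1))
to((595,-248,250),100)
E
```

```text
time_s: 8.42
tcp_pos: [596.3, -242.0, 251.1]
tcp_rot: [[-0.173, 0.985, -0.0], [0.985, 0.173, 0.001], [0.001, -0.0, -1.0]]
ft_force: [0.9, 0.4, 0.1]
grip_width: 85.0
grip_force: 0.0
time_s: 8.58
tcp_pos: [596.2, -243.1, 251.3]
tcp_rot: [[-0.179, 0.984, 0.0], [0.984, 0.179, 0.001], [0.001, 0.0, -1.0]]
ft_force: [0.0, 0.4, 0.4]
grip_width: 84.9
grip_force: 0.0
[-14.5  28.8  44.8  94.6 -21.9  65.8  46.2]
red [289.1 162.7] [286, 158, 8, 11, 67] [ 595.1 -217.2] 30.8 89.8
yel [252.4 178.8] [246, 173, 13, 12, 91] [ 568.8 -235.1] 29.2 153.7
yel [321.1 186.3] [315, 181, 13, 11, 86] [ 623.7 -231.3] 33.2 30.2
blue [290.1 175.9] [287, 173, 7, 7, 33] [ 595.8 -219.5] 28.5 88.5
blue [288.3 191.4] [285, 182, 8, 20, 114] [ 596.6 -230.5] 17.5 84.9
blue [261.  225.7] [252, 220, 19, 12, 110] [ 581.9 -259. ] 17.1 -139.9
blue [305.  231.2] [297, 224, 17, 15, 110] [ 613.8 -257.5] 21.1 -26.7
tool shift cm [-0.43 -0.19  0.14] yaw of x 100.3 twist 0.3
```

View pics/w3.png

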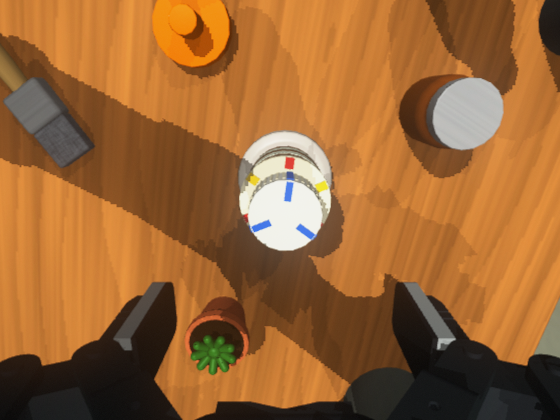

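Cap bars at (288,191), (261,226), (305,231), red mark (289,163), yellow (252,179) and (321,186): brown centre (597.3,-249.0), yellow at 33.9°, bars at -27.4°.

```bash
python3 - <<'E'
from h import *
to((597.3,-249,150),100)
E
python3 -m creep '-0.5 0.05 2.5 0;-0.1 0 2.5 0;0 0 2.5 0;0 0 2 0;0 0 0.6 0;0 0 0 0;0 0 0 0;0 0 0 0'
python3 - <<'E'
from h import *
to((597.3,-249,109),100)
E
```

```text
tool shift cm [-0.57  0.02 10.14] yaw of x 100.3 twist 0.3
time_s: 9.3
tcp_pos: [598.4, -250.6, 151.9]
tcp_rot: [[-0.175, 0.985, 0.002], [0.985, 0.175, -0.001], [-0.001, 0.002, -1.0]]
ft_force: [0.9, 0.1, 0.2]
grip_width: 85.3
grip_force: 0.0
tool shift cm [ 0.18 -0.09  4.29] yaw of x 100.1 twist 0.1
```

```bash
python3 -m creep '0.17 -0.08 1.5 0;0 0 1.5 0;0 0 1 0;0 0 0.3 0;0 0 0 0;0 0 0 0;0 0 0 0'
python3 - <<'E'
from h import *
to((597.3,-249,109),100)
E
```

```text
time_s: 9.88
tcp_pos: [597.0, -249.0, 108.3]
tcp_rot: [[-0.175, 0.985, 0.001], [0.985, 0.175, -0.001], [-0.001, 0.001, -1.0]]
ft_force: [-0.5, 0.5, 0.6]
grip_width: 84.9
grip_force: 0.0
tool shift cm [-0.01  0.03 -0.07] yaw of x 100.1 twist 0.1
```

```bash
python3 -m creep '0 0 0 0;0 0 0 0;0 0 0 0;0 0 0 0;0 0 0 0;0 0 0 0' 4.5 80
python3 -m creep '0 0 0.2 0;0 0 0.2 0;0 0 0.2 0;0 0 0 0;0 0 0 0;0 0 0 0'
```

```text
time_s: 10.38
tcp_pos: [597.0, -248.6, 107.8]
tcp_rot: [[-0.175, 0.985, 0.001], [0.985, 0.175, -0.0], [-0.0, 0.001, -1.0]]
ft_force: [0.2, 0.2, 2.8]
grip_width: 52.0
grip_force: 82.7
time_s: 10.88
tcp_pos: [597.1, -248.6, 102.0]
tcp_rot: [[-0.175, 0.985, 0.001], [0.985, 0.175, -0.0], [-0.0, 0.001, -1.0]]
ft_force: [-0.9, 1.4, 8.3]
grip_width: 51.9
grip_force: 83.1
```

```bash
python3 -m creep '0 0 0 -5;0 0 0 -5;0 0 0 -5;0 0 0 -5;0 0 0 -5;0 0 0 -5;0 0 0 -5;0 0 0 -5;0 0 0 -5;0 0 0 -5;0 0 0 -5;0 0 0 -5'
python3 -m creep '0 0 0 -1;0 0 0 0;0 0 0 0'
python3 -m creep '0 0 -0.5 0;0 0 -0.5 0;0 0 -0.5 0;0 0 0 0;0 0 0 0'
```

```text
time_s: 11.88
tcp_pos: [597.2, -249.3, 102.3]
tcp_rot: [[-0.941, 0.337, 0.002], [0.337, 0.941, -0.001], [-0.002, -0.0, -1.0]]
ft_force: [0.4, -1.3, 7.8]
grip_width: 52.4
grip_force: 83.2
time_s: 12.13
tcp_pos: [597.2, -249.3, 102.3]
tcp_rot: [[-0.946, 0.325, 0.002], [0.325, 0.946, -0.001], [-0.002, -0.0, -1.0]]
ft_force: [0.2, -0.1, 7.7]
grip_width: 52.0
grip_force: 83.2
time_s: 12.55
tcp_pos: [596.3, -248.4, 116.1]
tcp_rot: [[-0.946, 0.324, -0.0], [0.324, 0.946, -0.0], [0.0, -0.0, -1.0]]
ft_force: [1.0, -0.5, 0.0]
grip_width: 52.1
grip_force: 83.5
```

```bash
python3 -m creep '0 0 -1 0;0 0 -2 0;0 0 -3 0;0 0 -3 0;0 0 -3 0;0 0 0 0;0 0 0 0;0 0 0 0'
python3 - <<'E'
from h import *
K,T=cam("wrist");f=cams.grab_frame("wrist");cv2.imwrite("pics/w4.png",f[150:])
s=bot.observe();t=s["tcp_pos"];z=t[2]+28+2
P=[]
for b in blobs(mask(f,(105,120,60),(125,255,255)),12):
    p=ray(b[0],z,K,T)[:2];d=p-t[:2]
    if np.hypot(*d)<40:print(b[0],b[1],p.round(1),np.hypot(*d).round(1),np.degrees(np.arctan2(*d[::-1])).round(1))
to((514.6,10.8,220),103)
E
```

```text
time_s: 13.22
tcp_pos: [595.7, -248.0, 235.7]
tcp_rot: [[-0.946, 0.324, -0.001], [0.324, 0.946, 0.001], [0.002, 0.0, -1.0]]
ft_force: [-0.3, 0.5, -0.5]
grip_width: 51.8
grip_force: 84.7
[293.  244.8] [287, 230, 15, 29, 353] [ 567.  -234.9] 31.3 155.7
[290.9 282.9] [282, 264, 19, 39, 535] [ 579.7 -239.9] 17.6 153.4
[236.2 348.2] [216, 337, 41, 23, 471] [ 597.9 -266.5] 18.8 -82.6
[325.5 357.1] [307, 344, 38, 28, 448] [ 611.8 -237.7] 19.2 31.9
tool shift cm [16.03 21.84  1.55] yaw of x 161.1 twist 58.1
```

View pics/w4.png

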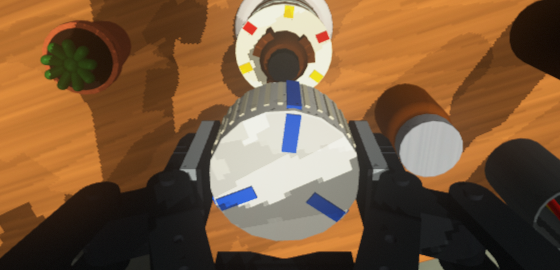

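The cap hangs level in the fingers with bars at 34.1°; the brown neck below is bare.

```bash
python3 -m creep '2 2.73 0 0;2 2.73 0 0;2 2.73 0 0;2 2.73 0 0;2 2.73 0 0;2 2.73 0 0;2 2.73 0 0;2 2.73 0 0;0 0 0 0;0 0 0 0'
python3 -m creep '0 0 0 5.86;0 0 0 5.86;0 0 0 5.86;0 0 0 5.86;0 0 0 5.86;0 0 0 5.86;0 0 0 5.86;0 0 0 5.86;0 0 0 5.86;0 0 0 5.86;0 0 0 0;0 0 0 0'
python3 - <<'E'
from h import *
print(bot.observe()["joint_pos"].round(1));to((514.2,11.5,150),102.5)
E
```

```text
time_s: 14.1
tcp_pos: [514.6, 12.2, 235.1]
tcp_rot: [[-0.947, 0.32, -0.003], [0.32, 0.948, -0.0], [0.003, -0.001, -1.0]]
ft_force: [0.4, -1.3, -0.5]
grip_width: 51.7
grip_force: 84.7
time_s: 15.1
tcp_pos: [515.7, 8.8, 235.7]
tcp_rot: [[-0.217, 0.976, -0.001], [0.976, 0.217, -0.001], [-0.001, -0.001, -1.0]]
ft_force: [0.3, -0.1, 0.2]
grip_width: 51.9
grip_force: 84.7
[-34.3  12.9  31.  112.   -7.8  57.2  12.8]
tool shift cm [ 0.31 -0.08  8.57] yaw of x 102.5 twist 0.0
```

```bash
python3 -m creep '0.3 -0.08 2.5 0;0 0 2.5 0;0 0 2 0;0 0 1.5 0;0 0 0.3 0;0 0 0 0;0 0 0 0;0 0 0 0'
python3 - <<'E'
from h import *
K,T=cam("wrist");f=cams.grab_frame("wrist");cv2.imwrite("pics/w5.png",f)
for nm,m,z in(("red",mask(f,(0,190,90),(4,255,255))|mask(f,(172,120,90),(180,255,255)),100),("yel",mask(f,(20,140,120),(32,255,255)),100),("blue",mask(f,(105,120,60),(125,255,255)),bot.observe()["tcp_pos"][2]+30)):
    for b in blobs(m,12):
        p=ray(b[0],z,K,T)[:2];d=p-[514.6,10.8]
        if np.hypot(*d)<45:print(nm,b[0],b[1],p.round(1),np.hypot(*d).round(1),np.degrees(np.arctan2(*d[::-1])).round(1))
to((514.2,11.5,113),102.5)
E
```

```text
time_s: 15.77
tcp_pos: [515.4, 12.5, 149.3]
tcp_rot: [[-0.216, 0.976, 0.002], [0.976, 0.216, 0.0], [-0.0, 0.002, -1.0]]
ft_force: [0.2, -0.3, 0.5]
grip_width: 51.8
grip_force: 84.7
red [237.7 213.2] [229, 205, 19, 17, 178] [487.4  23.6] 30.1 154.7
red [340.2 225. ] [331, 218, 19, 15, 171] [542.5  29. ] 33.3 33.1
yel [293.  190.3] [286, 182, 15, 18, 215] [513.4  42.3] 31.5 92.3
blue [293.1 245. ] [287, 231, 15, 29, 351] [511.1  44. ] 33.4 96.1
blue [290.7 283.1] [282, 264, 19, 39, 536] [513.3  30.6] 19.8 93.7
blue [235.8 348.5] [216, 337, 41, 24, 467] [500.1   1.3] 17.3 -146.7
blue [325.2 357.1] [307, 344, 38, 28, 453] [531.8   4.6] 18.3 -19.9
tool shift cm [-0.09 -0.15  3.64] yaw of x 102.5 twist -0.0
```

```bash
python3 -m creep '-0.13 0 0.8 0;0 0 0.8 0;0 0 0.6 0;0 0 0 0;0 0 0 0'
python3 - <<'E'
from h import *
s=bot.observe();print(s["torque"].round(2));to((515.7,11.1,113),102.5)
E
```

```text
time_s: 16.23
tcp_pos: [514.3, 11.4, 125.7]
tcp_rot: [[-0.216, 0.976, -0.001], [0.976, 0.216, -0.0], [-0.0, -0.001, -1.0]]
ft_force: [-0.2, -0.4, -0.1]
grip_width: 51.6
grip_force: 84.7
[ 0.01  0.02 -0.01]
tool shift cm [-0.06  0.13  1.27] yaw of x 102.5 twist -0.0
```

```bash
python3 -m creep '0 0.05 0.3 0;0 0 0.3 0;0 0 0.3 0;0 0 0 0;0 0 0 0'
python3 -m creep '0 0 0.3 0;0 0 0.2 0;0 0 0 0;0 0 0 0'
```

```text
time_s: 16.65
tcp_pos: [515.5, 11.6, 117.2]
tcp_rot: [[-0.216, 0.976, 0.0], [0.976, 0.216, -0.0], [-0.0, 0.0, -1.0]]
ft_force: [0.6, 0.6, -0.8]
grip_width: 51.8
grip_force: 84.7
time_s: 16.98
tcp_pos: [515.6, 11.6, 112.3]
tcp_rot: [[-0.216, 0.976, 0.0], [0.976, 0.216, -0.0], [-0.0, 0.0, -1.0]]
ft_force: [1.5, 0.5, -1.3]
grip_width: 52.0
grip_force: 84.7
```

```bash
python3 -m creep '0 0 0.3 0;0 0 0.2 0;0 0 0.2 0;0 0 0 0;0 0 0 0'
python3 -m creep '0 0 0.2 0;0 0 0.15 0;0 0 0 0;0 0 0 0;0 0 0 0'
```

```text
time_s: 17.4
tcp_pos: [515.7, 11.6, 105.5]
tcp_rot: [[-0.216, 0.976, 0.001], [0.976, 0.216, 0.0], [0.0, 0.001, -1.0]]
ft_force: [1.5, 0.9, 5.5]
grip_width: 52.3
grip_force: 85.2
time_s: 17.82
tcp_pos: [515.7, 11.6, 102.3]
tcp_rot: [[-0.216, 0.976, 0.001], [0.976, 0.216, 0.0], [0.0, 0.001, -1.0]]
ft_force: [0.2, -1.9, 7.3]
grip_width: 51.9
grip_force: 85.5
```

```bash
python3 -m creep '0 0 0.04 0;0 0 0 0;0 0 0 0'
python3 -m creep '0 0 0 5;0 0 0 5;0 0 0 5;0 0 0 5;0 0 0 5;0 0 0 5;0 0 0 5;0 0 0 5;0 0 0 5;0 0 0 5;0 0 0 5;0 0 0 5'
python3 -m creep '0 0 0 0;0 0 0 0;0 0 0 0'
python3 - <<'E'
from h import *
s=bot.observe();print(s["torque"].round(2));to((515.7,11.1,108),42.5)
E
```

```text
time_s: 18.07
tcp_pos: [515.7, 11.6, 102.0]
tcp_rot: [[-0.216, 0.976, 0.001], [0.976, 0.216, 0.0], [0.0, 0.001, -1.0]]
ft_force: [-0.5, 0.4, 8.7]
grip_width: 51.8
grip_force: 85.5
time_s: 19.07
tcp_pos: [516.8, 11.4, 102.4]
tcp_rot: [[0.741, 0.672, 0.003], [0.672, -0.741, 0.0], [0.002, 0.002, -1.0]]
ft_force: [2.4, 0.0, 8.7]
grip_width: 51.8
grip_force: 85.5
time_s: 19.32
tcp_pos: [516.8, 11.4, 102.3]
tcp_rot: [[0.738, 0.675, 0.003], [0.675, -0.738, -0.0], [0.002, 0.002, -1.0]]
ft_force: [2.4, -0.4, 8.3]
grip_width: 51.8
grip_force: 85.6
[-0.17 -0.43 -0.07]
tool shift cm [-0.1  -0.06 -0.57] yaw of x 42.4 twist -0.1
```

```bash
python3 -m creep '0 0 -0.2 0;0 0 -0.2 0;0 0 -0.15 0;0 0 0 0;0 0 0 0;0 0 0 0'
python3 -m creep '0 0 0 0;0 0 0 0;0 0 0 0;0 0 0 0' 8.5
python3 -m creep '0 0 -1 0;0 0 -2 0;0 0 -3 0;0 0 -3 0;0 0 -3 0;0 0 0 0;0 0 0 0'
python3 - <<'E'
from h import *
K,T=cam("wrist");f=cams.grab_frame("wrist");g=cams.grab_frame("scene");t=cams.grab_frame("top")
for nm,m,z in(("red",mask(f,(0,190,90),(4,255,255))|mask(f,(172,120,90),(180,255,255)),100),("yel",mask(f,(20,140,120),(32,255,255)),100),("blue",mask(f,(105,120,60),(125,255,255)),138)):
    for b in blobs(m,12):
        p=ray(b[0],z,K,T)[:2];d=p-[515.5,10.8]
        if np.hypot(*d)<45:print(nm,b[0],b[1],p.round(1),np.hypot(*d).round(1),np.degrees(np.arctan2(*d[::-1])).round(1))
a=cv2.resize(g[150:290,215:380],(495,420),interpolation=cv2.INTER_CUBIC)
b=cv2.resize(f[100:310,210:360],(300,420))
cv2.imwrite("pics/fin.png",np.hstack([a,b]))
Kt,Tt=cam("top")
for q in blobs(mask(t,(5,200,120),(14,255,255)),40):
    if q[1][4]<2000:print(q,ray(q[0],22,Kt,Tt).round(1))
E
```

```text
time_s: 19.82
tcp_pos: [516.7, 11.4, 107.5]
tcp_rot: [[0.738, 0.675, 0.003], [0.675, -0.738, -0.0], [0.002, 0.002, -1.0]]
ft_force: [6.0, -0.6, 5.6]
grip_width: 51.9
grip_force: 85.2
time_s: 20.15
tcp_pos: [513.9, 11.7, 106.2]
tcp_rot: [[0.738, 0.675, -0.003], [0.675, -0.738, 0.0], [-0.002, -0.002, -1.0]]
ft_force: [0.1, -0.3, -0.2]
grip_width: 84.9
grip_force: 0.0
time_s: 20.73
tcp_pos: [516.0, 11.7, 228.6]
tcp_rot: [[0.737, 0.675, 0.003], [0.675, -0.737, 0.002], [0.003, 0.001, -1.0]]
ft_force: [-0.1, -0.1, -1.9]
grip_width: 84.7
grip_force: 0.0
red [290.9 161.1] [287, 156, 9, 11, 87] [541.8  29.1] 32.1 34.9
yel [250.9 177.9] [244, 172, 14, 13, 108] [513.   42.3] 31.6 94.6
yel [325.4 186.7] [319, 181, 14, 12, 106] [545.   -2.5] 32.4 -24.2
blue [289.8 178.2] [287, 177, 7, 3, 13] [537.8  27.3] 27.7 36.5
blue [288.3 192.3] [284, 182, 10, 21, 140] [530.4  21.8] 18.5 36.3
blue [258.9 230.1] [249, 224, 21, 13, 133] [498.5  18.6] 18.7 155.2
blue [307.1 235.9] [298, 229, 19, 15, 115] [516.9  -7.5] 18.4 -85.5
(array([186. , 199.2]), [178, 191, 17, 17, 160]) [560.5 244.2  22. ]
(array([311.4, 226.5]), [300, 215, 24, 24, 340]) [ 486.7 -122.5   22. ]
```

View pics/fin.png

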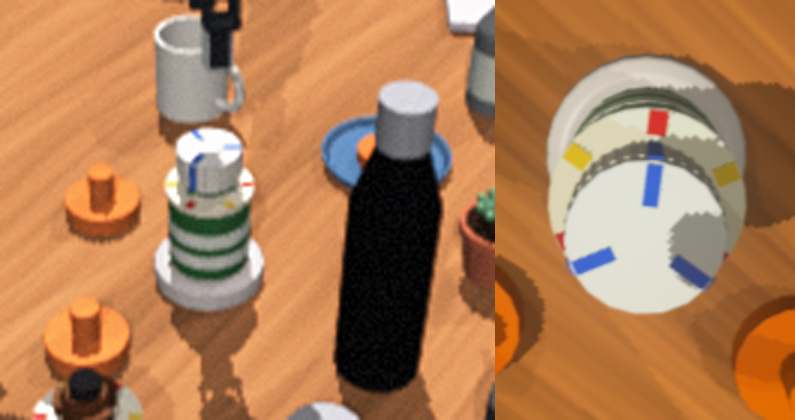

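The white cap sits level on the green bottle with its bars at the red marks ((655,185) under red (657,122)), and the cover lies in the saucer (560,244).

```bash
python3 -c "
from bench import bot
print(bot.finish_job())"
```

```text
the job is handed in; nothing more can be done
None
```

The job is handed in at about 21 s: the last pictures show the dust cover in the saucer and the white cap level on the green bottle with its bars at the red marks, but the handing-in call returned no verdict.

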